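# Blank off the open outlet of a purge-gas manifold on a floating optical platform

### The arm

A 6-joint arm with a two-finger parallel gripper is mounted at the origin on the work surface. World frame = base frame: x ahead of the robot, y to its left, z up, the work surface at z = 0. Lengths are in m, angles in rad, forces in N, time in s.
With the tool pointing down it reaches from about 0.225 to 0.875 m from the base axis. Payload 3.4 kg.
Tool frame: the origin (TCP) lies midway between the tips of the shut fingers; the grasp point (between the pads) lies 19 mm behind it (manip.tcp_to_grasp is the distance from the TCP to the grasp point, in m); x points along the fingers, y is the direction in which the jaws open and shut, and the axes are right-handed (so a half turn about x gives the same grasp; the last joint's range is limited). The gripper opens to 85 mm and grips with 20 to 120 N. Pads are 22 mm wide; open, the fingers measure 114 mm over their backs; the gripper's body (76 mm by 85 mm) begins 54 mm behind the grasp point. The pads swing forward as they close: fully open they stand 13 mm farther back than shut.
Start: joints at [-1.372, 0.276, 1.505, -0, 1.361, -0.121], TCP at [0.181, -0.546, 0.231] pointing down, gripper open.
Joint ranges: [-2.89, 2.89], [-0.75, 2.08], [0.22, 2.7], [-1.18, 4.32], [0.11, 2.71], [-2.7, 2.7]. Speed limits (rad/s): [2.57, 2.57, 3.14, 3.14, 3.14, 3.14].

### API

Orientations are given as a unit quaternion [w, x, y, z].
In Python, from rig import readout, eyes, job, manip gives the robot as it stands. The module is installed in compiled form; this text tells all that it offers.
- The arm moves only by the tool carry_out, never from a script. Its argument "deltas" is one flat list of numbers, 7 for each row, row after row: the shift along the tool's x, y, z scaled (see below), then the turn, a rotation vector about the tool's x, y, z scaled (see below), then the opening, from -1 (shut) to 1 (fully open). In form: [dx, dy, dz, ax, ay, az, grip, dx, dy, dz, ax, ay, az, grip, ...]. A call has 1 to 10 rows; each row shifts and turns the commanded pose from where the row before left it, along the tool's axes as they then stand; what a row does not reach is not made up. The controller multiplies each number of a shift by 60 mm and each number of a turn by 4 degrees. A row lasts 1/8 s, in which the tool goes at most 62.5 mm and 10.7 degrees, less where a joint would pass 70% of its speed; a pose out of reach is approached as far as the arm can. A call with a number of a shift or a turn outside -1 to 1 is refused whole. A call with a gripper value outside its range is refused whole. The fingers move at their own pace and stop on an object; "newtons" is the grip in N (left out, the last holds). Time passes only in rows, so rows that do not move let the fingers close. It gives the time, the measured TCP pose, the force and the opening at its end, in the units of the state.
- readout.get_state(): the state, without advancing time (a new reading comes with each control period).
- eyes.get_image(name): name is "scene" or "top"; returns a dict with "color" (480x640x3 uint8, red, green, blue), "z_map" (480x640 float32, m along the optical axis (not along the pixel's ray), 0 where there is no reading), "mtx" (3x3 intrinsics, pixels), "origin" and "orientation" of the camera in the world. Camera axes: x right, y down, z forward; pixel columns grow to the right and rows downward; lengths in m; the calibration is good to about 2 mm. A picture is of the moment at which its call begins.
- job.sign_off(): hands the job in, once; it reports no verdict.
The state is a dict: "clock": time; "qpos": joint angles; "qd": joint speeds; "effort": joint torques, N m; "position": TCP position; "ee_rot": TCP orientation; "contact_force": force on the tool from outside, world axes, zero at the start; "moment": the same for the moment, N m; "width": finger opening in m.
Only numpy, scipy, OpenCV 4.12 (cv2) and the standard library are available. Lean on these libraries where they do the work, as an engineer would, in place of code of your own. Each camera call takes 0.05 s, during which the arm holds its last target.

### The job

One outlet of the gas manifold on the floating breadboard is still open. Take the blanking plug, the one with the plain round head, out of the strip and push it into the open push-in fitting until it is fully home on its stop, keep hold of it and tug it upward so that the platform visibly rises with it (by some 3 to 4 mm), to prove that it has locked, then let go and leave it locked in, with the platform floating freely. Work by feel, because the platform gives way under the hand: never drive it down or up against its travel stops, and leave the other parts and tools where they are.

Things in the scene. Friction and masses are not known exactly. Their poses are not given: they have to be found in the camera images.
- plug: blanking plug of plain steel, 67 mm long, about 60 g, upright in one hole of the strip. Origin: centre of the stem's tip; z along its axis to the head. Stem 16 mm in diameter for 33 mm, tapering to 12 mm over the 5 mm at the tip, with a 12 mm locking groove 9 to 17 mm from the tip; then the plain round head to grip, 21 mm in diameter, from 33 to 67 mm.
- strip: aluminium strip bolted to the table, 50 x 165 x 30 mm, long along its y. Origin under its centre. Three holes, 17 mm in diameter and 20 mm deep, in a row along y at -55, 0 and 55 mm hold plug, silencer and reducer in any order; each stands on its hole's floor, tip 10 mm above the table.
- port (a point): the open push-in fitting, middle one of three upright fittings in a row: centre of its black release collar's rim. z up along the axis, y along the row. Collar 23 mm in diameter, bevelled mouth 21 mm leading to a 17 mm bore; fitting body 30 mm. The neighbours, 58 mm away along y, are taken: a plug that is home (37 mm above the rim) and a dial gauge (42 mm). Rides on the platform.
- stop (a point): the stop in the open fitting, 30 mm below the rim, where the plug's tip is when home (head then 3 mm above the rim). Going in, it meets spring teeth 13 to 17 mm down (3 to 8 N; the collar gives 2 mm), then, from 26 mm, a sprung face seal (5 rising to 12 N); the teeth snap into the groove from 28.5 mm, then it is hard on the stop. Let go or pulled (it holds 16 N) it rises 3 to 4 mm and locks.
- platform (a joint): height of the floating platform (m) from rest: 0 at rest, negative pressed down, travel stops at -0.006 and 0.006. Aluminium breadboard 260 x 300 x 13 mm, 12 kg, on four air isolators, top 56 mm above the table, carrying the manifold (block 42 x 200 x 34 mm) and optics. It moves straight up and down only, springs back at about 3 N per mm, well damped.
- stand: the four black air isolators under the platform, fixed to the table, with all that floats on them. Origin on the table, below the middle of the platform; x and y along the platform's edges.
- silencer: plug-in silencer, bystander: the same 16 mm stem as the plug, under a fat ribbed body 22 mm in diameter and 39 mm tall (70 mm overall). Origin at the stem's tip.
- reducer: plug-in reducer, bystander: the same 16 mm stem, under a 24 mm flange 12 mm thick and a thinner 17 mm nozzle (60 mm overall). Origin at the stem's tip.
- objective: microscope objective standing on the table, bystander, 33 mm in diameter, 52 mm tall; origin under its centre
- hexdriver: hex driver lying on the table, bystander: handle 90 x 17 mm, blade 90 mm; origin under the joint of the two, x along the blade
- postbase: steel post on a round foot, bystander, foot 32 mm in diameter, 81 mm tall; origin under its centre
- slidebox: box for microscope slides, bystander, 85 x 32 x 30 mm; origin under its centre
- oil: small amber bottle, bystander, 28 mm in diameter, 55 mm tall; origin under its centre
- spanner: open spanner lying on the table, bystander, 140 mm long along x
Things that resemble listed ones, but are neither listed nor needed, are in the scene too. What is shaped like the plug but blue is not meant.

How it is judged:
By the outcome, as a careful person would: the job done as asked, in the order asked, and still so for the second after the job is handed in, with the robot touching nothing.
It also fails if it takes over 70 s, if anything falls off the work surface, if the arm or the gripper's body presses on something with over 40 N, if the wrist force passes 120 N, or if a joint passes its speed limit or range.

## Working session

There is one attempt and no reset: what is moved stays moved. The work goes in short steps, Python scripts to look and compute and a tool call to move; the robot and the scene stay as the last step left them, time stands still between calls to the robot, and variables do not carry over. Pictures are saved under pics/ and viewed, and the job is handed in when it is done.

Besides the shell and the picture viewer there is one more tool, called after ">>>" as name(argument=value, ...) on one line, values as JSON. carry_out: Moves the arm, as the interface text tells. Its arguments: {"type":"object","properties":{"deltas":{"type":"array"},"newtons":{"type":"number"}},"required":["deltas"]}

```bash
mkdir -p pics; python3 - <<'E'
from rig import readout, eyes, job, manip
import cv2,numpy as np
s=readout.get_state(); print(s, manip.tcp_to_grasp)
for n in("scene","top"):
    im=eyes.get_image(n); np.savez(f"{n}0.npz",**im)
    cv2.imwrite(f"pics/{n}0.png",im["color"][:,:,::-1]); print(n,im["mtx"],im["origin"],im["orientation"])
E
```

```text
{'clock': 0.0, 'qpos': array([-1.37201567e+00,  2.76586620e-01,  1.50615064e+00, -2.80624171e-05,
        1.36069549e+00, -1.21026632e-01]), 'qd': array([ 0.00056679, -0.00209412,  0.00062244, -0.00115418,  0.00105492,
       -0.00069215]), 'effort': array([-2.87611965e-04, -4.16775727e+01, -2.45802748e+01, -3.75722848e-04,
        1.09257977e-02, -1.04295486e-05]), 'position': array([ 0.18063435, -0.54532363,  0.23043751]), 'ee_rot': array([-0.11194002, -0.69805035, -0.11323943,  0.69812031]), 'contact_force': array([-1.29901036,  0.45087253, -0.65332683]), 'moment': array([-0.06809302, -0.00407396, -0.0170062 ]), 'width': 0.0855371845973327} 0.0187
scene [[438.03961714   0.         328.96267812]
 [  0.         438.03961714 241.76272928]
 [  0.           0.           1.        ]] [ 1.18365613 -0.38200236  0.63256341] [-0.40382281  0.7830205   0.41840498 -0.22077886]
top [[483.96843131   0.         322.83030993]
 [  0.         483.96843131 239.20615573]
 [  0.           0.           1.        ]] [0.3843422  0.0044237  1.23360402] [-0.05861524  0.70861595 -0.70086837  0.05666756]
```

View pics/scene0.png

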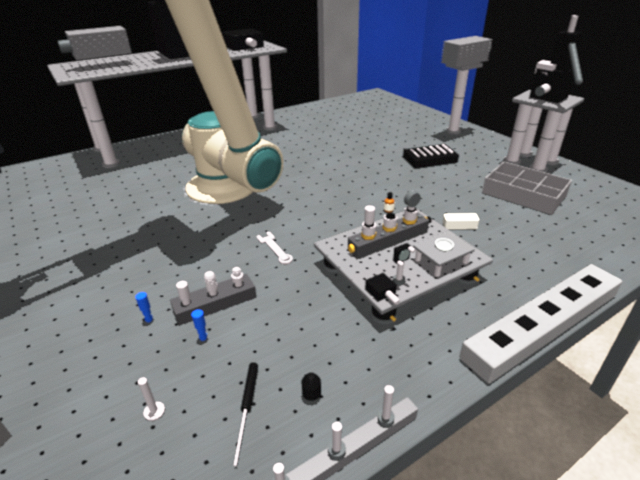

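View pics/top0.png

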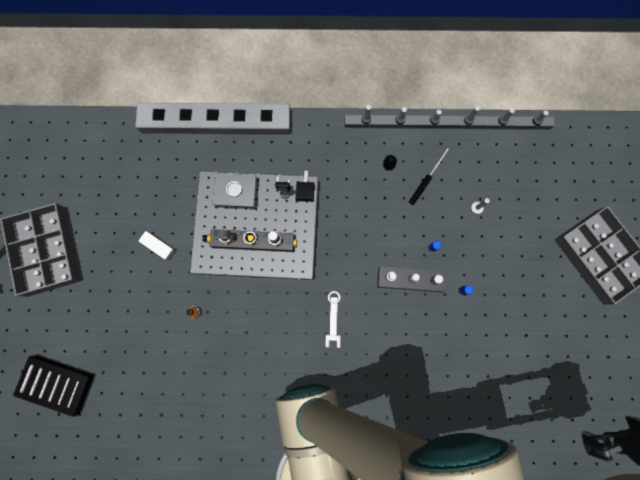

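```bash
cat > h.py <<'E'
import numpy as np,cv2
from scipy.spatial.transform import Rotation as R
def load(n): return dict(np.load(n))
def RT(im):
    q=im["orientation"]; return R.from_quat([q[1],q[2],q[3],q[0]]).as_matrix(), im["origin"]
def ray(im,u,v):
    M,o=RT(im); d=M@np.linalg.inv(im["mtx"])@np.array([u,v,1.]); return o,d
def onz(im,u,v,z):
    o,d=ray(im,u,v); return o+d*(z-o[2])/d[2]
def proj(im,p):
    M,o=RT(im); c=im["mtx"]@(M.T@(np.array(p)-o)); return c[:2]/c[2]
def tri(a,pa,b,pb):
    o1,d1=ray(a,*pa);o2,d2=ray(b,*pb)
    A=np.stack([d1,-d2],1); t=np.linalg.lstsq(A,o2-o1,rcond=None)[0]
    p,q=o1+d1*t[0],o2+d2*t[1]; return (p+q)/2,np.linalg.norm(p-q)
def crop(im,x0,y0,x1,y1,k,name):
    c=im["color"][y0:y1,x0:x1,::-1]; cv2.imwrite(name,cv2.resize(c,None,fx=k,fy=k,interpolation=cv2.INTER_CUBIC))
E
python3 - <<'E'
from h import *
s=load("scene0.npz");t=load("top0.npz")
crop(s,130,250,270,350,5,"pics/s1.png");crop(s,310,180,500,320,4,"pics/s2.png")
a=cv2.resize(t["color"][255:305,370:490,::-1],None,fx=6,fy=6,interpolation=2)
b=cv2.resize(t["color"][215:265,190:310,::-1],None,fx=6,fy=6,interpolation=2)
cv2.imwrite("pics/t1.png",np.vstack([a,b]))
E
```

```text
(no output)
```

View pics/s1.png

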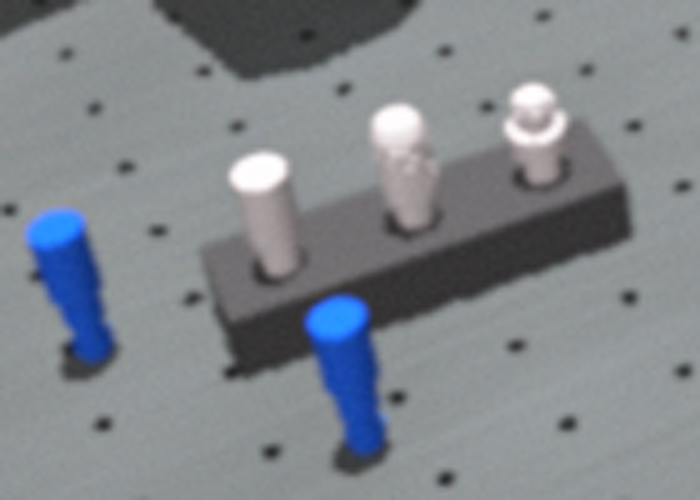

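View pics/s2.png

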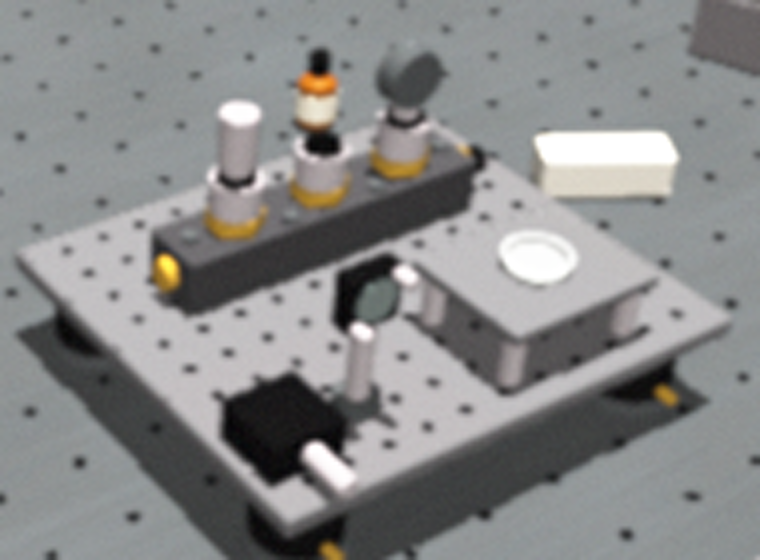

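View pics/t1.png

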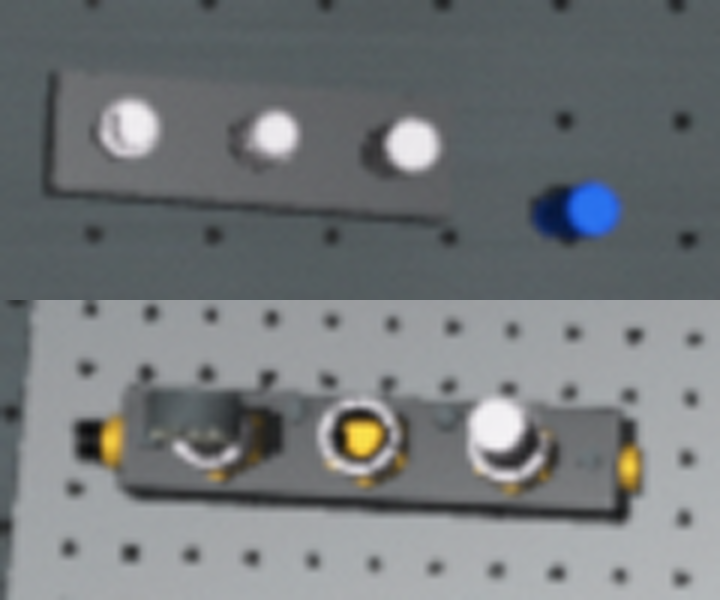

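```bash
python3 - <<'E'
from h import *
s=load("scene0.npz");t=load("top0.npz")
def blob(im,box,thr,mask=None):
    x0,y0,x1,y1=box; c=im["color"][y0:y1,x0:x1]
    m=(c.min(2)>thr).astype(np.uint8) if mask is None else mask(c.astype(int)).astype(np.uint8)
    n,l,st,ce=cv2.connectedComponentsWithStats(m)
    return [(round(ce[i][0]+x0,2),round(ce[i][1]+y0,2),st[i].tolist()) for i in range(1,n) if st[i][4]>8]
for thr in(170,200): print("top strip",blob(t,(370,262,450,295),thr)); print("top man",blob(t,(200,225,305,255),thr))
# thresholds subregion scene
for thr in(200,225): print("scene strip",blob(s,(165,260,262,320),thr)); print("scene man",blob(s,(340,190,440,260),thr))
print("orange top",blob(t,(195,225,305,255),0,lambda c:(c[...,0]-c[...,2]>70)))
def z(im,u,v):
    d=im["z_map"][int(round(v)),int(round(u))]; M,o=RT(im); return o+M@np.linalg.inv(im["mtx"])@np.array([u,v,1.])*d
for n,p in dict(reducer=(391,276),mid=(415,278),plug=(439,280),port=(250,238),portrim=(244,238),nplug=(273,237),plat=(220,265),strip=(403,277),table=(350,250)).items(): print(n,z(t,*p).round(4))
E
```

```text
top strip [(np.float64(391.33), np.float64(276.21), [17, 10, 9, 9, 61]), (np.float64(415.41), np.float64(276.84), [42, 12, 7, 7, 37]), (np.float64(438.47), np.float64(278.57), [65, 13, 8, 8, 51])]
top man [(np.float64(251.0), np.float64(232.45), [47, 6, 8, 5, 11]), (np.float64(272.22), np.float64(236.64), [68, 6, 12, 14, 87]), (np.float64(245.29), np.float64(239.21), [43, 9, 8, 10, 14]), (np.float64(293.28), np.float64(251.21), [70, 18, 35, 12, 96])]
top strip [(np.float64(392.25), np.float64(275.28), [20, 10, 6, 8, 36]), (np.float64(415.5), np.float64(276.79), [43, 12, 6, 6, 28]), (np.float64(438.22), np.float64(278.82), [65, 14, 7, 7, 40])]
top man [(np.float64(272.26), np.float64(235.41), [69, 7, 8, 8, 54])]
scene strip [(np.float64(235.86), np.float64(269.14), [67, 7, 9, 6, 35]), (np.float64(208.88), np.float64(274.96), [40, 11, 9, 10, 67]), (np.float64(236.41), np.float64(276.08), [66, 13, 12, 6, 37]), (np.float64(181.14), np.float64(284.05), [11, 21, 11, 7, 65])]
scene man [(np.float64(369.54), np.float64(207.9), [25, 15, 10, 7, 50]), (np.float64(388.83), np.float64(207.17), [4
[... 442 characters left out ...]
, [11, 21, 11, 7, 59])]
scene man [(np.float64(369.56), np.float64(207.8), [25, 16, 10, 5, 41]), (np.float64(437.42), np.float64(242.45), [95, 48, 5, 11, 40]), (np.float64(411.17), np.float64(248.33), [69, 57, 5, 4, 12])]
orange top [(np.float64(208.05), np.float64(238.33), [12, 10, 3, 8, 21]), (np.float64(250.12), np.float64(237.33), [52, 10, 7, 6, 33]), (np.float64(294.45), np.float64(242.25), [98, 14, 4, 7, 20])]
reducer [ 0.4878 -0.1559  0.0726]
mid [ 0.4827 -0.2115  0.0829]
plug [ 0.4793 -0.2703  0.0749]
port [0.572  0.1816 0.1004]
portrim [0.5679 0.1918 0.124 ]
nplug [0.5645 0.1203 0.1626]
plat [0.5113 0.259  0.0584]
strip [ 0.4891 -0.1911  0.0335]
table [ 5.60e-01 -6.12e-02  2.00e-04]
```

```bash
python3 - <<'E'
from h import *
s=load("scene0.npz");t=load("top0.npz")
print("plug",tri(t,(438.4,278.7),s,(181.2,284.0)), onz(t,438.4,278.7,.077),onz(s,181.2,284.0,.077))
print("sil",onz(t,415.45,276.8,.080),onz(s,208.7,274.6,.080))
print("nplug",tri(t,(272.3,235.4),s,(369.56,207.85)))
# collar: dark px
def dark(im,box,thr):
    x0,y0,x1,y1=box;c=im["color"][y0:y1,x0:x1].max(2);m=(c<thr).astype(np.uint8)
    n,l,st,ce=cv2.connectedComponentsWithStats(m);return [(ce[i]+[x0,y0],st[i].tolist()) for i in range(1,n) if st[i][4]>4]
print(dark(s,(380,205,402,225),60)); print(dark(t,(240,228,260,248),70))
np.set_printoptions(linewidth=200)
print(t["color"][228:248,238:264].max(2)); print(s["color"][206:226,380:402].max(2))
for pt,ps in [((249.75,237.4),(390.5,215.6))]: print("port",tri(t,pt,s,ps),onz(t,*pt,.125),onz(s,*ps,.125))
E
```

```text
plug (array([ 0.48234187, -0.26760207,  0.07752931]), np.float64(0.0014599797312673456)) [ 0.48217485 -0.26844062  0.077     ] [ 0.48207598 -0.26684142  0.077     ]
sil [ 0.48585194 -0.21316376  0.08      ] [ 0.48840381 -0.21284827  0.08      ]
nplug (array([0.56873996, 0.12258516, 0.16066777]), np.float64(0.0009779032968004406))
[(array([390.13888889, 215.30555556]), [7, 8, 8, 6, 36])]
[(array([247.83333333, 235.08333333]), [6, 5, 6, 7, 12])]
[[160 160 162 161 157 114  69  76 135 160 163 163 162 164 160 124  82  99 144 163 164 165 165 167 163 146]
 [149 149 156 159 159 135 109 107 143 159 161 161 163 162 157 118  83 108 147 164 164 164 163 164 160 120]
 [118 121 136 143 145 142 137 140 144 147 149 154 161 156 147 129 106 133 150 152 151 153 158 163 161 139]
 [112 109 102 101 107 108 103 109 129 156 167 163 180 172 157 130 107 117 122 122 120 120 137 145 148 145]
 [115 114  94  94 101 105 112 132 158 192 202 179 190 195 199 177 134 113 110 109 107 107 107 107 111 115]
 [113 113  95  91 103 111 146 162 139 105  82  60  65  91 146 183 170 121  95 101 106 108 108 107 110 116]
 [107 106 
[... 2764 characters left out ...]
[192 193 190 167 141 149 165 190 199 184 175 178 178 181 185 175 150 124 120 117 118 118]
 [197 196 191 162 139 141 151 162 169 173 176 179 175 170 165 152 132 115 115 116 114 109]
 [185 193 194 170 139 142 151 160 163 170 173 173 172 164 160 147 136 122 115 115 112  95]
 [145 180 197 172 142 142 154 163 165 168 170 172 172 169 160 151 148 135 120 118 112  88]
 [132 174 180 158 138 141 153 161 166 168 171 172 170 169 159 154 155 142 120 114 114 110]
 [139 148 146 132 136 143 155 161 168 168 170 172 166 161 155 151 144 131 117 117 116 117]]
port (array([0.57069707, 0.18011596, 0.12228438]), np.float64(0.003183489595625803)) [0.56930089 0.17835887 0.125     ] [0.57442407 0.17877647 0.125     ]
```

```bash
python3 - <<'E'
from h import *
s=load("scene0.npz");t=load("top0.npz")
a=onz(t,208.05,238.33,.073);b=onz(t,294.45,242.25,.073);d=(a-b)/np.linalg.norm(a-b);print(a,b,np.linalg.norm(a-b),d,"yaw of row y deg",np.degrees(np.arctan2(-d[0],d[1])))
nt=onz(t,272.3,235.4,.1605);ns=onz(s,369.56,207.85,.1605);print(nt,ns)
n=(nt+ns)/2; print("port from nplug",n+.058*d, nt+.058*d,"mid block",(a+b)/2)
p=onz(t,249.6,237.35,.1235);q=onz(s,390.1,215.3,.1235);print(p,q)
# strip yaw: plug - sil, top edges
e=onz(t,415.45,276.8,.080)-onz(t,438.4,278.7,.077);print(np.degrees(np.arctan2(-e[0],e[1])),np.linalg.norm(e))
x=t["color"].astype(int)
# strip contour minAreaRect
m=((abs(x.max(2)-85)<25)&(x.max(2)-x.min(2)<12)).astype(np.uint8)
for nme,P in dict(plug=(.482,-.2677,.077),port=(.5705,.179,.1235)).items(): print(nme,proj(t,P),proj(s,P))
E
```

```text
[0.57458446 0.28788199 0.073     ] [0.56721398 0.07752785 0.073     ] 0.2104832300132994 [0.03501696 0.99938672 0.        ] yaw of row y deg -2.0067343756137057
[0.56849101 0.12219098 0.1605    ] [0.56866756 0.12326304 0.1605    ]
port from nplug [0.57061027 0.18069144 0.1605    ] [0.57052199 0.18015541 0.1605    ] mid block [0.57089922 0.18270492 0.073     ]
[0.56966531 0.17894752 0.1235    ] [0.5711667  0.18051737 0.1235    ]
-3.80578632818522 0.055480196309840316
plug [438.09173746 278.76978148] [180.75234222 284.14090169]
port [249.59027867 236.99608475] [389.37190574 215.37260935]
```

```bash
cat > plan.py <<'E'
import sys
from h import *
from rig import readout
def st():
    s=readout.get_state();q=s["ee_rot"];return s,R.from_quat([q[1],q[2],q[3],q[0]])
def to(target,yaw=None):
    s,r=st();M=r.as_matrix()
    print("t",s["clock"],"pos",s["position"].round(4),"F",s["contact_force"].round(2),"w",round(s["width"],4))
    if yaw is not None:
        jx=np.array([np.cos(yaw),np.sin(yaw),0])
        if jx@M[:,1]<0: jx=-jx
        D=np.stack([[0,0,-1.],jx,np.cross([0,0,-1.],jx)],1)
        rv=(r.inv()*R.from_matrix(D)).as_rotvec(); print("turn units",(np.degrees(rv)/4).round(3))
    print("axes\n",M.round(3)); print("shift units (tool frame now)",(M.T@(np.array(target)-s["position"])/.06).round(3),"world diff",(np.array(target)-s["position"]).round(4))
E
python3 -c "
from plan import *
to([.4822,-.2678,.12],np.radians(-3))"
```

```text
t 0.1 pos [ 0.1807 -0.5454  0.2305] F [-0.29 -0.25 -0.43] w 0.0852
turn units [-1.717e+01 -1.700e-02  1.900e-02]
axes
 [[-0.     0.314 -0.949]
 [ 0.002 -0.949 -0.314]
 [-1.    -0.002 -0.   ]]
shift units (tool frame now) [ 1.848 -2.809 -6.225] world diff [ 0.3015  0.2776 -0.1105]
```

>>> carry_out(deltas=[0,-0.3,-0.6,-1,0,0,0.2,0,-0.25,-0.6,-1,0,0,0.2,0,-0.2,-0.6,-1,0,0,0.2,0,-0.1,-0.6,-1,0,0,0.2,0,0,-0.6,-1,0,0,0.2,0,0,-0.6,-1,0,0,0.2,0,0,-0.6,-1,0,0,0.2,0,0.1,-0.6,-1,0,0,0.2,0,0,0,-1,0,0,0.2,0,0,0,-1,0,0,0.2], newtons=60)

```text
clock: 1.35
position: [0.4059, -0.3503, 0.2308]
ee_rot: [-0.345, -0.617, -0.346, 0.617]
contact_force: [-0.2, 0.6, 0.6]
width: 0.0511
```

```bash
cd .;python3 -c "
from plan import *
to([.4822,-.2678,.12],np.radians(-3))"
```

```text
t 1.35 pos [ 0.4059 -0.3503  0.2308] F [-0.18  0.58  0.62] w 0.0511
turn units [-7.117e+00 -7.000e-03  1.400e-02]
axes
 [[-0.001  0.853 -0.522]
 [ 0.001 -0.522 -0.853]
 [-1.    -0.001 -0.   ]]
shift units (tool frame now) [ 1.846  0.368 -1.836] world diff [ 0.0763  0.0825 -0.1108]
```

>>> carry_out(deltas=[0,0.1,-0.6,-1,0,0,0.2,0,0.15,-0.6,-1,0,0,0.2,0,0.25,-0.6,-1,0,0,0.2,0.3,0,0,-1,0,0,0.2,0.4,0,0,-1,0,0,0.2,0.3,0,0,-1,0,0,0.2,0,0,0,-1,0,0,0.2,0,0,0,-0.1,0,0,0.2])

```text
clock: 2.35
position: [0.4823, -0.2688, 0.1707]
ee_rot: [-0.485, -0.514, -0.486, 0.514]
contact_force: [0.0, 0.3, 0.6]
width: 0.0514
```

```bash
cd .;python3 -c "
from plan import *
to([.4822,-.2678,.12],np.radians(-3))
from rig import eyes
im=eyes.get_image('scene');np.savez('scene1.npz',**im);crop(im,100,150,300,350,4,'pics/s3.png')"
```

```text
t 2.35 pos [ 0.4823 -0.2688  0.1707] F [0.04 0.25 0.59] w 0.0514
turn units [-0.076 -0.009  0.015]
axes
 [[-0.001  0.998 -0.058]
 [ 0.001 -0.058 -0.998]
 [-1.    -0.001 -0.001]]
shift units (tool frame now) [ 0.845 -0.002 -0.015] world diff [-0.0001  0.001  -0.0507]
```

View pics/s3.png

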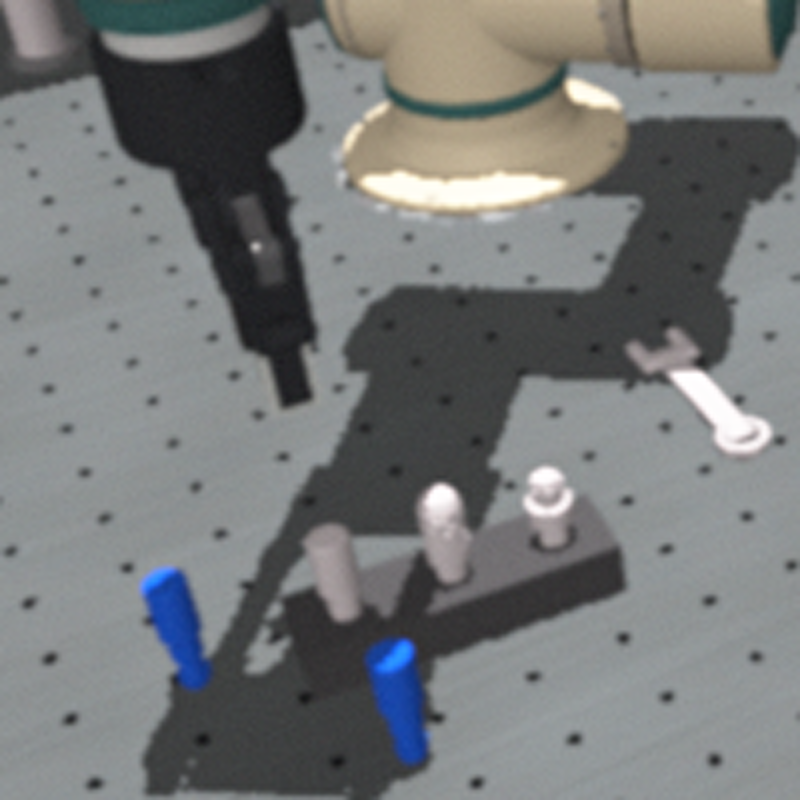

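>>> carry_out(deltas=[0.6,0,-0.01,0,0,0,0.2,0.6,0,0,0,0,0,0.2,0.4,0,0,0,0,0,0.2,0.3,0,0,0,0,0,0.2,0.2,0,0,0,0,0,0.2,0,0,0,0,0,0,0.2])

```text
clock: 3.15
position: [0.4823, -0.2682, 0.0448]
ee_rot: [-0.485, -0.514, -0.486, 0.514]
contact_force: [0.0, 0.7, -0.4]
width: 0.0512
```

```bash
cd .;python3 -c "
from plan import *
to([.4822,-.2678,.045],np.radians(-3))
from rig import eyes
im=eyes.get_image('scene');np.savez('scene1.npz',**im);crop(im,130,220,270,340,5,'pics/s4.png')"
```

```text
t 3.15 pos [ 0.4823 -0.2682  0.0448] F [ 0.02  0.72 -0.39] w 0.0512
turn units [-0.076 -0.009  0.015]
axes
 [[-0.001  0.998 -0.058]
 [ 0.001 -0.058 -0.998]
 [-1.    -0.001 -0.001]]
shift units (tool frame now) [-0.004 -0.002 -0.006] world diff [-0.0001  0.0004  0.0002]
```

View pics/s4.png

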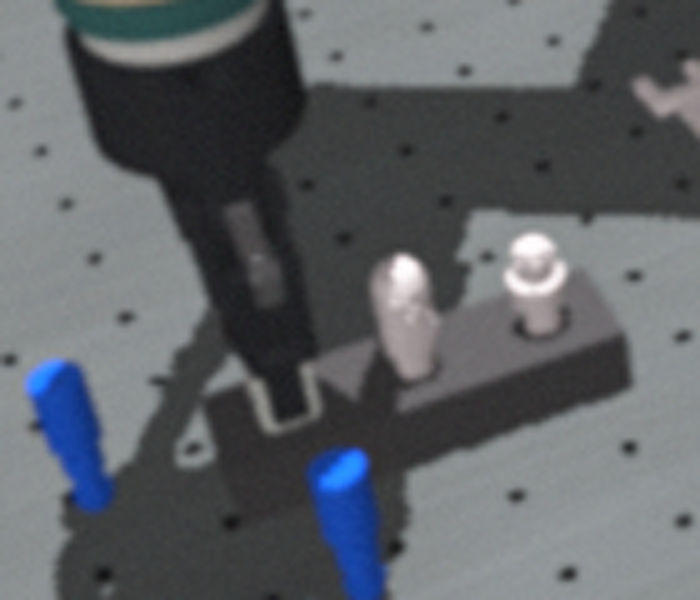

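Fingers straddle the plug (crop 285,390), silencer clear. Closing.

>>> carry_out(deltas=[0,0,0,0,0,0,-0.3,0,0,0,0,0,0,-0.6,0,0,0,0,0,0,-1,0,0,0,0,0,0,-1,0,0,0,0,0,0,-1,0,0,0,0,0,0,-1], newtons=70)

```text
clock: 3.95
position: [0.4831, -0.2688, 0.0463]
ee_rot: [0.486, 0.514, 0.485, -0.514]
contact_force: [-0.2, -0.4, 4.9]
width: 0.0182
```

>>> carry_out(deltas=[0,0,0,0,0,0,-1,0,0,0,0,0,0,-1])

```text
clock: 4.2
position: [0.4831, -0.2688, 0.0463]
ee_rot: [0.486, 0.514, 0.485, -0.514]
contact_force: [-1.3, 0.2, 6.1]
width: 0.018
```

```bash
cd .;python3 -c "
from plan import *
to([.4822,-.2678,.045],np.radians(-3))
from rig import eyes
im=eyes.get_image('scene');np.savez('scene1.npz',**im);crop(im,130,220,270,340,5,'pics/s5.png')"
```

```text
t 4.2 pos [ 0.4831 -0.2688  0.0463] F [-1.29  0.23  6.07] w 0.018
turn units [-0.069  0.016 -0.022]
axes
 [[ 0.001  0.998 -0.057]
 [-0.001 -0.057 -0.998]
 [-1.     0.002  0.001]]
shift units (tool frame now) [ 0.021 -0.016 -0.015] world diff [-0.0009  0.001  -0.0013]
```

View pics/s5.png

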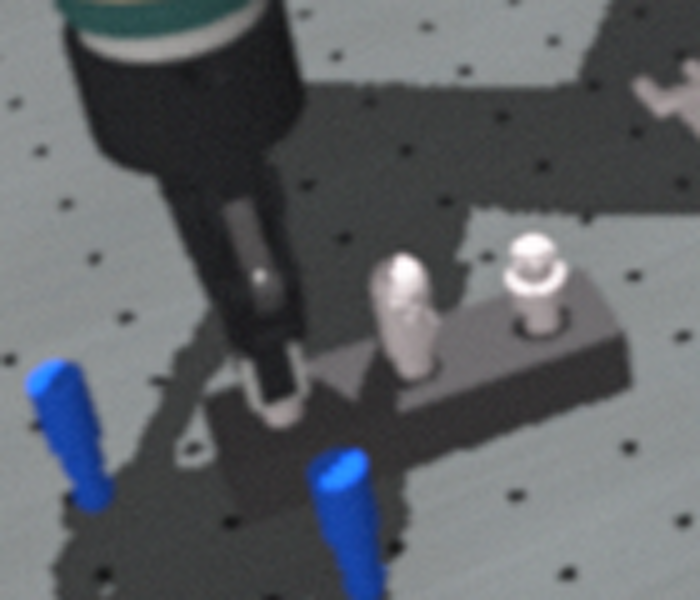

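>>> carry_out(deltas=[-0.1,0,0,0,0,0,-1,-0.2,0,0,0,0,0,-1,-0.3,0,0,0,0,0,-1,-0.5,0,0,0,0,0,-1,-0.6,0,0,0,0,0,-1,-0.6,0,0,0,0,0,-1,-0.6,0,0,0,0,0,-1,0,0,0,0,0,0,-1])

```text
clock: 5.25
position: [0.484, -0.2693, 0.2229]
ee_rot: [0.488, 0.515, 0.483, -0.514]
contact_force: [0.0, -0.6, -0.0]
width: 0.0177
```

```bash
cd .;python3 -c "
from plan import *
to([.5705,.1802,.24],np.radians(-2))
from rig import eyes
im=eyes.get_image('scene');np.savez('scene2.npz',**im);crop(im,80,100,280,340,2.5,'pics/s6.png')
im=eyes.get_image('top');np.savez('top2.npz',**im);crop(im,350,180,510,340,3,'pics/t6.png')"
```

```text
t 5.25 pos [ 0.484  -0.2693  0.2229] F [ 0.03 -0.63 -0.02] w 0.0177
turn units [-0.318  0.055 -0.084]
axes
 [[ 0.006  0.998 -0.057]
 [-0.004 -0.057 -0.998]
 [-1.     0.006  0.004]]
shift units (tool frame now) [-0.307  1.013 -7.56 ] world diff [0.0865 0.4495 0.0171]
```

View pics/s6.png

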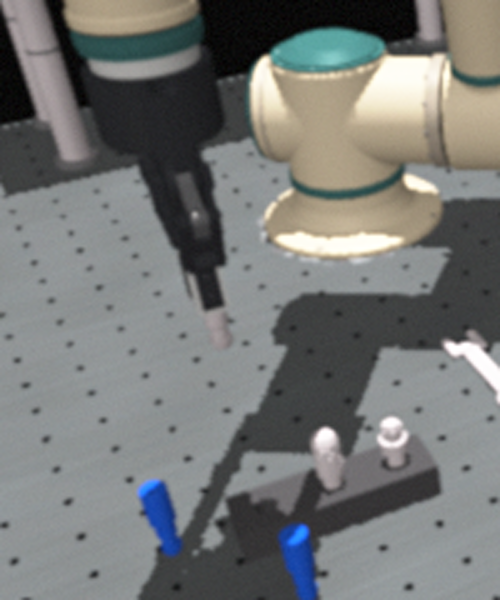

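>>> carry_out(deltas=[-0.3,0.1,-0.5,-0.3,0.05,-0.08,-1,0,0.15,-0.9,0,0,0,-1,0,0.15,-0.9,0,0,0,-1,0,0.15,-0.9,0,0,0,-1,0,0.15,-0.9,0,0,0,-1,0,0.15,-0.9,0,0,0,-1,0,0.15,-0.9,0,0,0,-1,0,0,-0.9,0,0,0,-1,0,0,-0.7,0,0,0,-1,0,0,0,0,0,0,-1])

```text
clock: 6.6
position: [0.5582, 0.1818, 0.2362]
ee_rot: [-0.489, -0.506, -0.495, 0.509]
contact_force: [0.5, 0.2, -0.6]
width: 0.0182
```

```bash
cd .;python3 -c "
from plan import *
to([.5705,.1802,.18],np.radians(-2))
from rig import eyes
im=eyes.get_image('scene');np.savez('scene3.npz',**im);crop(im,320,80,480,260,4,'pics/s7.png')"
```

```text
t 6.6 pos [0.5582 0.1818 0.2362] F [ 0.49  0.18 -0.56] w 0.0182
turn units [ 0.041 -0.051  0.139]
axes
 [[-0.01   0.999 -0.032]
 [ 0.004 -0.032 -0.999]
 [-1.    -0.01  -0.004]]
shift units (tool frame now) [0.935 0.216 0.023] world diff [ 0.0123 -0.0016 -0.0562]
```

View pics/s7.png

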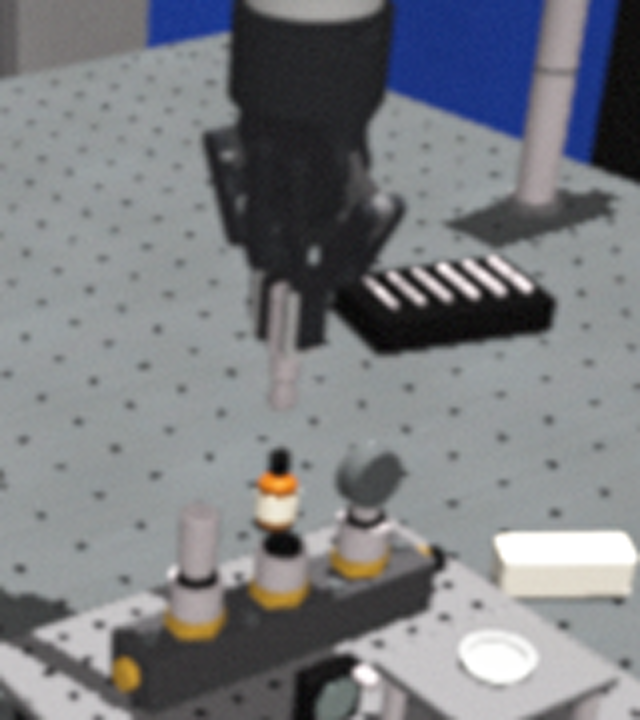

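```bash
cd .;python3 -c "
from plan import *
im=load('scene3.npz')
x=im['color'].astype(int)
np.set_printoptions(linewidth=200)
print(x[150:188,382:400].max(2))
for v in (180.5,181.5):
  o,d=ray(im,390.3,v); t=(.5585-o[0])/d[0]; print(o+t*d)
print(proj(im,[.5582,.1818,.2362]),proj(im,[.5582,.1818,.2012]),proj(im,[.5705,.1802,.1235]))
"
```

```text
[[125 110 105  71  38  35  51  74  86  77  51  38  32  38  35  39  37  38]
 [128 111 100  66  41  53  97 125 130 110  72  44  36  35  35  38  36  32]
 [125 112 100  63  44  75 123 146 137 111  88  65  47  39  35  33  34  35]
 [123 111  96  59  44  83 130 149 136 120 115 113  86  49  37  34  35  37]
 [111 108  96  57  44  84 129 146 133 123 136 139 109  59  36  37  34  39]
 [ 95 102  91  54  46  84 121 140 128 122 139 145 111  58  34  35  37  38]
 [110 106  88  49  45  90 126 142 126 117 142 142 110  56  33  39  38  36]
 [121 110  89  49  49  88 130 143 122 118 142 143 105  53  39  38  41  39]
 [125 112  86  45  50  95 132 144 124 117 141 143 101  53  38  38  35  39]
 [134 114  86  47  50 100 133 142 125 121 143 137  99  51  33  41  37  39]
 [144 120  82  48  55 101 133 141 125 125 144 136  92  49  38  41  41  41]
 [145 122  81  45  60 109 137 141 124 124 141 131  88  46  38  36  39  36]
 [144 117  76  42  64 109 140 138 121 126 142 131  81  47  37  41  39  38]
 [140 115  72  42  65 115 141 138 121 131 145 127  76  41  40  42  36  37]
 [149 132  93  63  78 115 140 131 124 132 144 118 
[... 1204 characters left out ...]
154 152 154 155 155]
 [157 154 153 153 147 142 139 149 155 150 145 143 150 152 157 155 154 154]
 [154 154 153 152 152 146 139 143 147 146 146 148 154 154 156 155 154 153]
 [155 153 153 153 153 153 152 151 151 149 152 155 156 156 155 153 149 151]
 [155 153 155 155 154 153 154 153 154 153 153 156 157 158 151 135 125 140]
 [154 157 155 157 155 155 154 155 157 154 159 156 157 157 150 122 107 128]
 [155 159 158 157 157 156 154 156 155 156 155 159 160 158 154 143 133 142]
 [157 155 156 157 157 156 156 157 157 160 159 157 159 156 158 152 149 151]]
[0.5585     0.18428541 0.20232718]
[0.5585     0.18451541 0.19989444]
[390.47278536 166.09463847] [389.26577174 181.229521  ] [389.79263853 215.21083951]
```

>>> carry_out(deltas=[0.3,0.2,0.06,0,-0.04,0.12,-1,0.3,0,0,0,0,0,-1,0.3,0,0,0,0,0,-1,0,0,0,0,0,0,-1,0,0,0,0,0,0,-1])

```text
clock: 7.28
position: [0.5715, 0.1742, 0.1846]
ee_rot: [0.491, 0.51, 0.49, -0.508]
contact_force: [0.7, -0.3, -0.3]
width: 0.0181
```

```bash
cd .;python3 -c "
from plan import *
to([.571,.1783,.165],np.radians(-2))
from rig import eyes
im=eyes.get_image('scene');np.savez('scene4.npz',**im);crop(im,340,130,440,250,5,'pics/s8.png')
im=eyes.get_image('top');np.savez('top4.npz',**im);crop(im,190,190,310,290,5,'pics/t8.png')"
```

```text
t 7.275 pos [0.5715 0.1742 0.1846] F [ 0.75 -0.3  -0.29] w 0.0181
turn units [-0.035 -0.006 -0.041]
axes
 [[ 0.003  0.999 -0.037]
 [ 0.    -0.037 -0.999]
 [-1.     0.003 -0.   ]]
shift units (tool frame now) [ 0.326 -0.012 -0.068] world diff [-0.0005  0.0041 -0.0196]
```

View pics/s8.png

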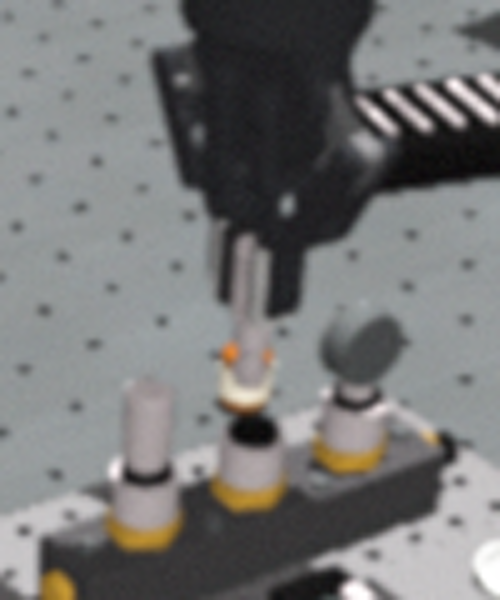

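View pics/t8.png

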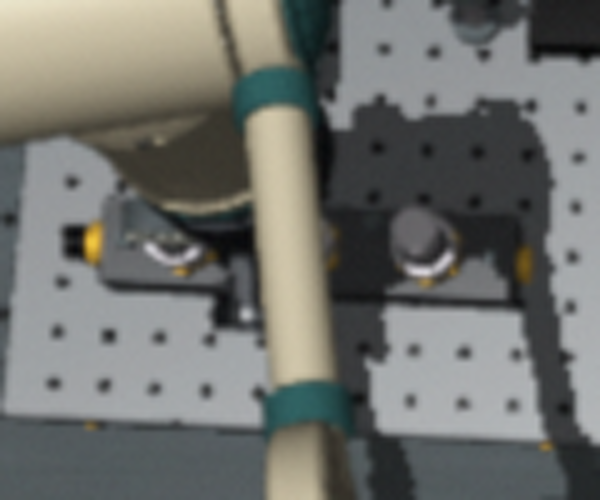

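```bash
cd .;python3 -c "
from plan import *
im=load('scene4.npz')
x=im['color'].astype(int)
np.set_printoptions(linewidth=220)
print(x[174:212,382:400].max(2))
for z in (.22,.20,.185,.165,.15): print(z,proj(im,[.5715,.1742,z]))
print(proj(im,[.5691,.1227,.1605]),proj(im,[.5691,.1227,.1235]))
"
```

```text
[[106  95 101  76  46  35  30  36  34  35  35  37  37  37  38  39  36  34]
 [117 110 102  66  38  36  33  35  35  34  36  36  40  38  39  33  34  34]
 [118 107  82  43  33  42  56  67  62  45  39  33  36  38  38  37  33  36]
 [118 107  78  43  41  72 108 122 103  63  41  32  40  40  33  37  37  35]
 [112 104  75  45  53 104 140 143 119  74  42  35  38  32  35  36  36  34]
 [112 104  72  44  65 117 147 144 119  97  75  55  35  35  35  34  36  35]
 [113 103  73  43  67 121 150 142 121 120 122  96  57  36  35  35  36  35]
 [112 102  67  41  71 114 142 137 126 136 140 115  65  36  37  39  40  40]
 [112 102  61  41  72 114 137 125 120 136 146 114  62  38  37  38  37  40]
 [112  96  58  43  77 120 138 127 123 140 149 112  56  33  40  39  40  46]
 [122  97  56  45  80 122 139 121 122 141 147 113  55  37  40  40  39  48]
 [125 101  52  44  83 125 140 126 120 145 143 108  51  34  37  38  39  50]
 [132 101  52  46  91 130 143 123 122 143 146 107  54  35  41  38  40  49]
 [137  96  54  48  97 133 143 127 120 142 139 100  50  32  39  42  41  55]
 [134  95  48  50  97 137 145 125 122 142 134  93 
[... 1272 characters left out ...]
73 171 160 156 155 156 156]
 [155 161 184 204 195 166 153 154 160 160 173 185 169 156 155 155 154 156]
 [157 163 187 209 210 202 189 183 183 184 194 187 157 144 151 159 159 155]
 [155 156 184 208 223 228 229 224 223 219 213 188 142 127 145 154 157 157]
 [146 133 156 191 217 230 235 235 232 225 207 178 145 140 150 156 155 158]
 [132 102 110 145 174 198 214 216 208 193 173 154 153 155 154 158 157 156]
 [140 110  89 100 121 142 157 154 149 135 120 129 153 158 156 155 152 156]]
0.22 [391.23825565 176.49579861]
0.2 [390.53002944 185.12486991]
0.185 [390.01043803 191.45560326]
0.165 [389.33256486 199.71485116]
0.15 [388.83500561 205.77714336]
[369.4742741  208.01512255] [368.68970482 222.87809043]
```

>>> carry_out(deltas=[0.1,0,-0.055,0,0,-0.03,-1,0.15,0,0,0,0,0,-1,0,0,0,0,0,0,-1,0,0,0,0,0,0,-1])

```text
clock: 7.88
position: [0.5714, 0.1784, 0.1692]
ee_rot: [0.491, 0.509, 0.491, -0.509]
contact_force: [-0.1, 0.7, -1.0]
width: 0.0183
```

```bash
cd .;python3 -c "
from plan import *
to([.5712,.1775,.165],np.radians(-2))
from rig import eyes
im=eyes.get_image('scene');np.savez('scene5.npz',**im);crop(im,340,130,440,250,5,'pics/s9.png')"
```

```text
t 7.875 pos [0.5714 0.1784 0.1692] F [-0.12  0.74 -0.97] w 0.0183
turn units [-0.017 -0.008 -0.006]
axes
 [[ 0.     0.999 -0.036]
 [ 0.001 -0.036 -0.999]
 [-1.     0.    -0.001]]
shift units (tool frame now) [ 0.07  -0.004  0.016] world diff [-0.0002 -0.0009 -0.0042]
```

View pics/s9.png

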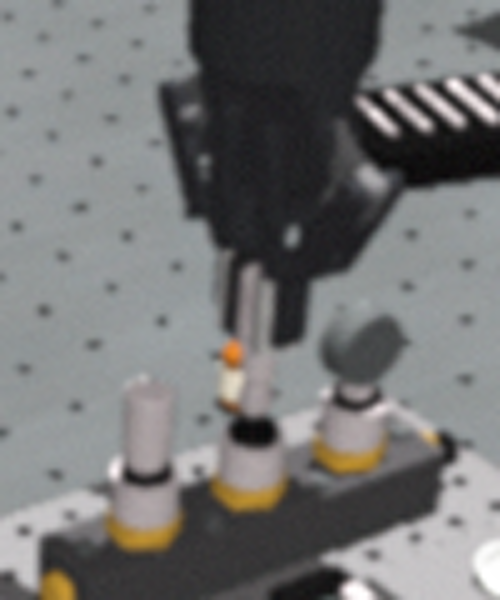

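>>> carry_out(deltas=[0.06,0,0.014,0,0,0,-1,0.06,0,0,0,0,0,-1,0.06,0,0,0,0,0,-1,0,0,0,0,0,0,-1])

```text
clock: 8.43
position: [0.5712, 0.1775, 0.1581]
ee_rot: [0.491, 0.509, 0.491, -0.509]
contact_force: [0.1, 0.7, -0.3]
width: 0.0184
```

>>> carry_out(deltas=[0.06,0,0,0,0,0,-1,0.06,0,0,0,0,0,-1,0,0,0,0,0,0,-1])

```text
clock: 8.8
position: [0.5714, 0.1782, 0.1512]
ee_rot: [0.491, 0.51, 0.491, -0.508]
contact_force: [-0.2, 2.1, -0.7]
width: 0.0179
```

>>> carry_out(deltas=[0.03,0,-0.012,0,0,0,-1,0.03,0,0,0,0,0,-1,0,0,0,0,0,0,-1])

```text
clock: 9.18
position: [0.5716, 0.1783, 0.1477]
ee_rot: [0.491, 0.509, 0.491, -0.509]
contact_force: [0.5, 2.2, 1.3]
width: 0.018
```

```bash
cd .;python3 -c "
from plan import *
to([.5712,.1775,.165],np.radians(-2))
from rig import eyes
im=eyes.get_image('scene');np.savez('scene6.npz',**im);crop(im,340,130,440,250,5,'pics/s10.png')"
```

```text
t 9.175 pos [0.5716 0.1783 0.1477] F [0.48 2.16 1.26] w 0.018
turn units [-0.02  -0.012 -0.011]
axes
 [[ 0.001  0.999 -0.036]
 [ 0.001 -0.036 -0.999]
 [-1.     0.001 -0.001]]
shift units (tool frame now) [-0.289 -0.005  0.014] world diff [-0.0004 -0.0008  0.0173]
```

View pics/s10.png

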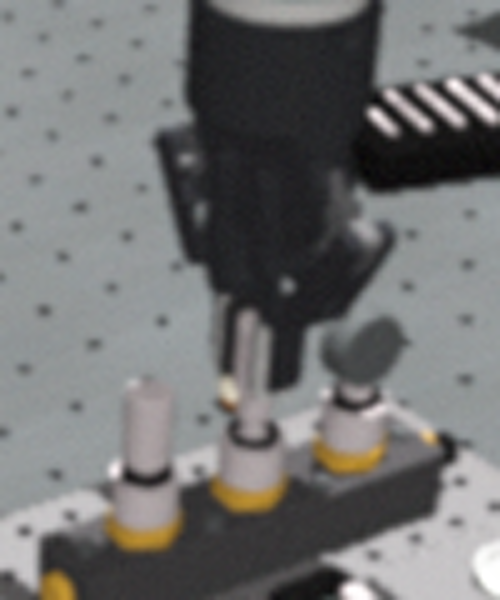

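>>> carry_out(deltas=[0.03,0,-0.01,0,0,0,-1,0.03,0,0,0,0,0,-1,0,0,0,0,0,0,-1])

```text
clock: 9.6
position: [0.5715, 0.1787, 0.144]
ee_rot: [0.491, 0.509, 0.491, -0.509]
contact_force: [0.4, -0.5, 0.2]
width: 0.018
```

>>> carry_out(deltas=[0.03,0,-0.005,0,0,0,-1,0.03,0,0,0,0,0,-1,0,0,0,0,0,0,-1])

```text
clock: 9.98
position: [0.5716, 0.1791, 0.1406]
ee_rot: [0.491, 0.509, 0.491, -0.509]
contact_force: [-0.4, 0.5, 1.8]
width: 0.0185
```

>>> carry_out(deltas=[0.03,0,0,0,0,0,-1,0.03,0,0,0,0,0,-1,0,0,0,0,0,0,-1])

```text
clock: 10.35
position: [0.5714, 0.1791, 0.1365]
ee_rot: [0.491, 0.509, 0.491, -0.509]
contact_force: [-0.3, -0.4, 0.7]
width: 0.018
```

>>> carry_out(deltas=[0.03,0,0,0,0,0,-1,0,0,0,0,0,0,-1])

```text
clock: 10.6
position: [0.5715, 0.1791, 0.1349]
ee_rot: [0.491, 0.509, 0.491, -0.509]
contact_force: [-0.8, -0.8, 1.3]
width: 0.0181
```

>>> carry_out(deltas=[0.03,0,0,0,0,0,-1,0,0,0,0,0,0,-1])

```text
clock: 10.85
position: [0.5717, 0.1792, 0.1333]
ee_rot: [0.491, 0.509, 0.491, -0.509]
contact_force: [0.4, 1.1, 1.7]
width: 0.018
```

```bash
cd .;python3 -c "
from plan import *
to([.5712,.1775,.165],np.radians(-2))
from rig import eyes
im=eyes.get_image('scene');np.savez('scene7.npz',**im);crop(im,340,150,440,270,6,'pics/s11.png')"
```

```text
t 10.85 pos [0.5717 0.1792 0.1333] F [0.35 1.07 1.69] w 0.018
turn units [-0.019 -0.01  -0.014]
axes
 [[ 0.001  0.999 -0.036]
 [ 0.001 -0.036 -0.999]
 [-1.     0.001 -0.001]]
shift units (tool frame now) [-0.528 -0.007  0.028] world diff [-0.0005 -0.0017  0.0317]
```

View pics/s11.png

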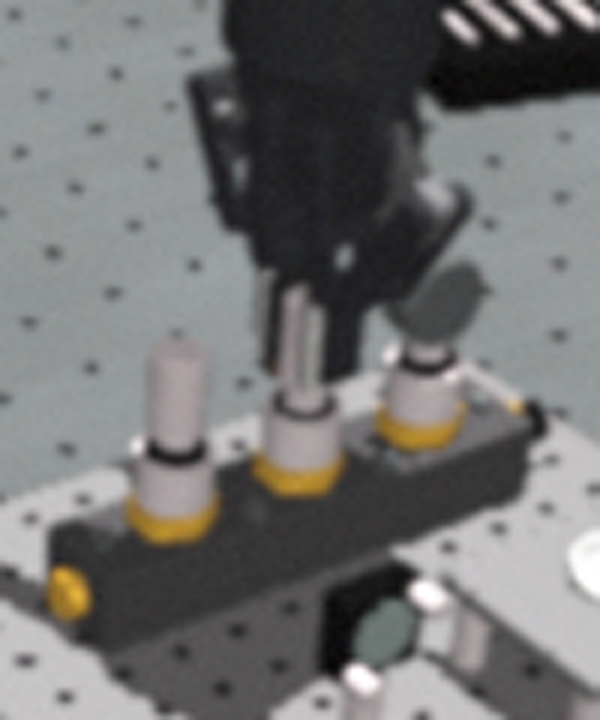

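```bash
cd .;cat > plat.py <<'E'
from h import *
def height(im,ref="scene0.npz",verbose=True):
    r=load(ref); g=lambda q:cv2.cvtColor(q["color"],cv2.COLOR_RGB2GRAY).astype(np.float32)
    a,b=g(r),g(im); out=[]
    for (x0,y0,x1,y1) in [(425,232,470,280),(450,238,490,275),(395,255,425,285),(362,270,400,300)]:
        (dx,dy),k=cv2.phaseCorrelate(a[y0:y1,x0:x1],b[y0:y1,x0:x1],cv2.createHanningWindow((x1-x0,y1-y0),cv2.CV_32F))
        u,v=(x0+x1)/2,(y0+y1)/2;P=onz(r,u,v,.07);dv=(proj(r,P+[0,0,.005])-proj(r,P))[1]/5
        out.append((round(dx,2),round(dy/dv,2),round(k,2)))
    (dx,dy),k=cv2.phaseCorrelate(a[330:420,280:340],b[330:420,280:340]);print("table ref",round(dx,2),round(dy,2))
    print("platform mm (dx px, dz mm, conf):",out, "median",np.median([o[1] for o in out]))
if __name__=="__main__":
    import sys; height(load(sys.argv[1]))
E
for i in 3 4 6 7; do python3 plat.py scene$i.npz; done
```

```text
table ref -0.06 -0.06
platform mm (dx px, dz mm, conf): [(0.46, np.float64(0.0), 0.91), (0.1, np.float64(-0.39), 0.98), (0.07, np.float64(0.17), 0.87), (-0.18, np.float64(-0.47), 0.94)] median -0.195
table ref -0.02 -0.05
platform mm (dx px, dz mm, conf): [(0.49, np.float64(0.03), 0.97), (0.05, np.float64(-0.25), 0.96), (-0.13, np.float64(0.13), 0.94), (-0.13, np.float64(-0.19), 0.93)] median -0.08
table ref -0.04 -0.02
platform mm (dx px, dz mm, conf): [(0.49, np.float64(-0.1), 1.0), (0.02, np.float64(-0.29), 1.01), (-0.08, np.float64(-0.05), 0.91), (-0.22, np.float64(-0.7), 0.9)] median -0.195
table ref -0.05 -0.02
platform mm (dx px, dz mm, conf): [(0.41, np.float64(-0.78), 0.92), (-0.05, np.float64(-1.03), 1.08), (-0.15, np.float64(-0.58), 0.92), (-0.02, np.float64(-0.42), 1.01)] median -0.6799999999999999
```

>>> carry_out(deltas=[0.03,0,0,0,0,0,-1,0,0,0,0,0,0,-1,0,0,0,0,0,0,-1])

```text
clock: 11.28
position: [0.5717, 0.1792, 0.1322]
ee_rot: [0.491, 0.51, 0.491, -0.508]
contact_force: [-0.7, -1.0, 4.8]
width: 0.0181
```

>>> carry_out(deltas=[0.03,0,0,0,0,0,-1,0,0,0,0,0,0,-1,0,0,0,0,0,0,-1])

```text
clock: 11.65
position: [0.5717, 0.1792, 0.1306]
ee_rot: [0.491, 0.51, 0.491, -0.508]
contact_force: [-0.7, 0.2, 6.8]
width: 0.0181
```

```bash
cd .;sed -i 's/ref="scene0.npz"/ref="scene4.npz"/' plat.py;cat > look.py <<'E'
import sys
from plan import *; from plat import height
from rig import eyes
n=sys.argv[1]; to([.5712,.1775,.165])
im=eyes.get_image('scene');np.savez(f'{n}.npz',**im);crop(im,340,150,440,270,6,f'pics/{n}.png');height(im)
E
python3 look.py a1
```

```text
t 11.65 pos [0.5717 0.1792 0.1306] F [-0.67  0.24  6.79] w 0.0181
axes
 [[ 0.002  0.999 -0.036]
 [ 0.001 -0.036 -0.999]
 [-1.     0.002 -0.001]]
shift units (tool frame now) [-0.573 -0.006  0.029] world diff [-0.0005 -0.0017  0.0344]
table ref 0.03 0.01
platform mm (dx px, dz mm, conf): [(0.35, np.float64(-2.16), 0.93), (-0.15, np.float64(-1.67), 0.89), (-0.23, np.float64(-2.54), 0.9), (-0.01, np.float64(-1.89), 0.79)] median -2.025
```

View pics/a1.png

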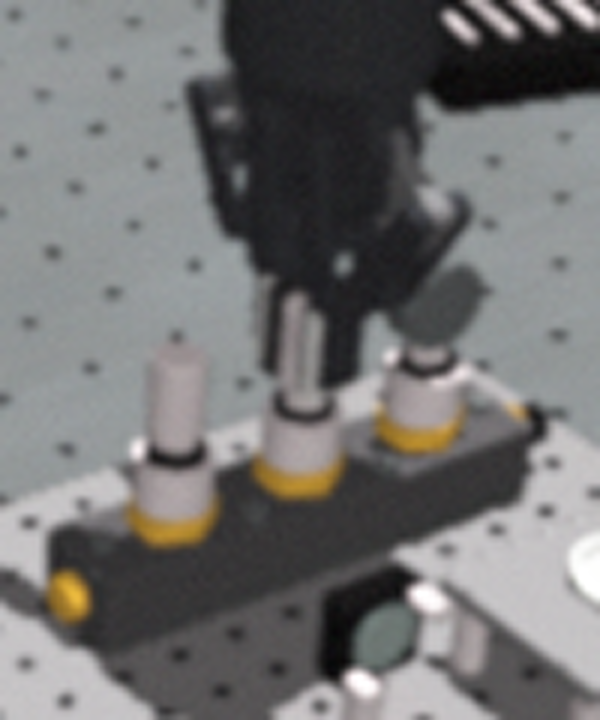

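>>> carry_out(deltas=[0.03,0,0,0,0,0,-1,0,0,0,0,0,0,-1,0,0,0,0,0,0,-1])

```text
clock: 12.08
position: [0.5717, 0.1792, 0.1292]
ee_rot: [0.491, 0.51, 0.491, -0.508]
contact_force: [-1.2, -0.4, 8.0]
width: 0.0183
```

>>> carry_out(deltas=[0.025,0,0,0,0,0,-1,0,0,0,0,0,0,-1,0,0,0,0,0,0,-1])

```text
clock: 12.45
position: [0.5717, 0.1792, 0.1279]
ee_rot: [0.491, 0.51, 0.491, -0.508]
contact_force: [-1.4, -0.7, 9.7]
width: 0.0182
```

```bash
cd .;python3 look.py a2
```

```text
t 12.45 pos [0.5717 0.1792 0.1279] F [-1.44 -0.71  9.65] w 0.0182
axes
 [[ 0.002  0.999 -0.036]
 [ 0.001 -0.036 -0.999]
 [-1.     0.002 -0.001]]
shift units (tool frame now) [-0.618 -0.007  0.029] world diff [-0.0005 -0.0017  0.0371]
table ref -0.0 0.0
platform mm (dx px, dz mm, conf): [(0.23, np.float64(-2.92), 0.99), (-0.22, np.float64(-3.12), 0.88), (-0.28, np.float64(-3.22), 0.88), (-0.16, np.float64(-2.55), 0.73)] median -3.02
```

>>> carry_out(deltas=[0.025,0,0,0,0,0,-1,0,0,0,0,0,0,-1,0,0,0,0,0,0,-1])

```text
clock: 12.88
position: [0.5717, 0.1792, 0.1267]
ee_rot: [0.491, 0.51, 0.491, -0.508]
contact_force: [-3.2, -0.3, 10.7]
width: 0.0184
```

>>> carry_out(deltas=[0.015,0,0,0,0,0,-1,0,0,0,0,0,0,-1,0,0,0,0,0,0,-1])

```text
clock: 13.25
position: [0.5717, 0.1792, 0.1261]
ee_rot: [0.491, 0.51, 0.491, -0.508]
contact_force: [-2.5, -0.9, 12.5]
width: 0.0178
```

```bash
cd .;python3 look.py a3
```

```text
t 13.25 pos [0.5717 0.1792 0.1261] F [-2.55 -0.89 12.46] w 0.0178
axes
 [[ 0.002  0.999 -0.036]
 [ 0.001 -0.036 -0.999]
 [-1.     0.002 -0.001]]
shift units (tool frame now) [-0.648 -0.007  0.029] world diff [-0.0005 -0.0017  0.0389]
table ref -0.01 0.0
platform mm (dx px, dz mm, conf): [(0.3, np.float64(-3.93), 0.89), (-0.1, np.float64(-3.85), 0.81), (-0.22, np.float64(-4.76), 0.93), (-0.16, np.float64(-2.98), 0.79)] median -3.89
```

>>> carry_out(deltas=[0.012,0,0,0,0,0,-1,0,0,0,0,0,0,-1,0,0,0,0,0,0,-1])

```text
clock: 13.68
position: [0.5718, 0.1792, 0.1256]
ee_rot: [0.491, 0.51, 0.49, -0.508]
contact_force: [-3.5, -1.0, 12.5]
width: 0.018
```

```bash
cd .;python3 look.py a4
```

```text
t 13.675 pos [0.5718 0.1792 0.1256] F [-3.49 -0.99 12.48] w 0.018
axes
 [[ 0.002  0.999 -0.036]
 [ 0.001 -0.036 -0.999]
 [-1.     0.002 -0.001]]
shift units (tool frame now) [-0.656 -0.007  0.029] world diff [-0.0006 -0.0017  0.0394]
table ref -0.01 0.01
platform mm (dx px, dz mm, conf): [(0.11, np.float64(-3.95), 0.91), (-0.03, np.float64(-3.8), 0.86), (-0.29, np.float64(-4.7), 0.86), (-0.01, np.float64(-3.76), 0.72)] median -3.875
```

View pics/a4.png

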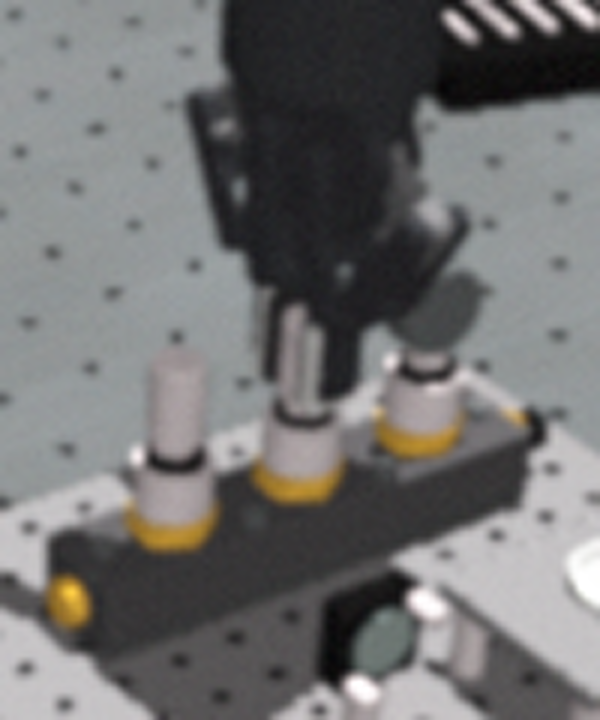

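>>> carry_out(deltas=[0.014,-0.01,0,0,0,0,-1,0,0,0,0,0,0,-1,0,0,0,0,0,0,-1])

```text
clock: 14.1
position: [0.5717, 0.1792, 0.1252]
ee_rot: [0.492, 0.51, 0.49, -0.508]
contact_force: [-2.9, -1.4, 15.0]
width: 0.018
```

```bash
cd .;python3 look.py a5
```

```text
t 14.1 pos [0.5717 0.1792 0.1252] F [-2.88 -1.42 14.99] w 0.018
axes
 [[ 0.004  0.999 -0.036]
 [ 0.001 -0.036 -0.999]
 [-1.     0.004 -0.001]]
shift units (tool frame now) [-0.663 -0.005  0.029] world diff [-0.0005 -0.0017  0.0398]
table ref -0.0 0.01
platform mm (dx px, dz mm, conf): [(0.17, np.float64(-4.84), 0.89), (-0.1, np.float64(-3.89), 0.9), (-0.26, np.float64(-4.86), 0.86), (-0.08, np.float64(-4.14), 0.75)] median -4.49
```

>>> carry_out(deltas=[-0.03,0,0,0,0,0,-1,-0.03,0,0,0,0,0,-1,-0.03,0,0,0,0,0,-1,-0.03,0,0,0,0,0,-1,0,0,0,0,0,0,-1,0,0,0,0,0,0,-1])

```text
clock: 14.9
position: [0.5716, 0.1792, 0.1308]
ee_rot: [0.491, 0.51, 0.49, -0.508]
contact_force: [0.1, 0.3, 6.2]
width: 0.0185
```

>>> carry_out(deltas=[-0.03,0,0,0,0,0,-1,-0.02,0,0,0,0,0,-1,0,0,0,0,0,0,-1,0,0,0,0,0,0,-1])

```text
clock: 15.4
position: [0.5716, 0.1792, 0.1328]
ee_rot: [0.491, 0.51, 0.491, -0.508]
contact_force: [1.7, -0.0, 3.0]
width: 0.018
```

```bash
cd .;python3 look.py b1
```

```text
t 15.4 pos [0.5716 0.1792 0.1328] F [ 1.75 -0.04  3.05] w 0.018
axes
 [[ 0.002  0.999 -0.036]
 [ 0.001 -0.036 -0.999]
 [-1.     0.002 -0.001]]
shift units (tool frame now) [-0.536 -0.004  0.028] world diff [-0.0004 -0.0017  0.0322]
table ref -0.0 -0.05
platform mm (dx px, dz mm, conf): [(0.49, np.float64(-1.04), 0.95), (-0.05, np.float64(-0.81), 0.88), (-0.15, np.float64(-0.46), 1.07), (-0.04, np.float64(-0.46), 0.92)] median -0.635
```

>>> carry_out(deltas=[-0.03,0,0,0,0,0,-1,-0.015,0,0,0,0,0,-1,0,0,0,0,0,0,-1,0,0,0,0,0,0,-1])

```text
clock: 15.95
position: [0.5714, 0.1792, 0.1351]
ee_rot: [0.491, 0.51, 0.491, -0.508]
contact_force: [4.4, -0.1, -3.5]
width: 0.0182
```

```bash
cd .;python3 look.py b2
```

```text
t 15.95 pos [0.5714 0.1792 0.1351] F [ 4.42 -0.15 -3.5 ] w 0.0182
axes
 [[ 0.001  0.999 -0.036]
 [ 0.001 -0.036 -0.999]
 [-1.     0.001 -0.001]]
shift units (tool frame now) [-0.498 -0.001  0.028] world diff [-0.0002 -0.0017  0.0299]
table ref -0.01 0.0
platform mm (dx px, dz mm, conf): [(0.65, np.float64(0.49), 0.95), (0.05, np.float64(0.73), 0.95), (-0.07, np.float64(0.38), 0.96), (0.17, np.float64(0.64), 0.87)] median 0.565
```

>>> carry_out(deltas=[-0.02,0.01,0,0,0,0,-1,-0.025,0,0,0,0,0,-1,0,0,0,0,0,0,-1,0,0,0,0,0,0,-1])

```text
clock: 16.5
position: [0.5709, 0.1791, 0.1375]
ee_rot: [-0.491, -0.509, -0.491, 0.509]
contact_force: [4.2, 0.7, -10.5]
width: 0.0183
```

```bash
cd .;python3 look.py b3
```

```text
t 16.5 pos [0.5709 0.1791 0.1375] F [  4.19   0.75 -10.47] w 0.0183
axes
 [[-0.001  0.999 -0.036]
 [ 0.    -0.036 -0.999]
 [-1.    -0.001 -0.   ]]
shift units (tool frame now) [-0.459  0.005  0.027] world diff [ 0.0003 -0.0016  0.0275]
table ref -0.05 0.02
platform mm (dx px, dz mm, conf): [(0.87, np.float64(2.5), 0.96), (0.07, np.float64(2.62), 0.93), (0.18, np.float64(2.31), 0.98), (0.15, np.float64(2.36), 0.87)] median 2.4299999999999997
```

>>> carry_out(deltas=[-0.007,0,0,0,0,0,-1,0,0,0,0,0,0,-1,0,0,0,0,0,0,-1,0,0,0,0,0,0,-1])

```text
clock: 17.05
position: [0.571, 0.1791, 0.1383]
ee_rot: [-0.491, -0.509, -0.491, 0.509]
contact_force: [2.5, 0.5, -11.8]
width: 0.018
```

```bash
cd .;python3 look.py b4; python3 - <<'E'
from h import *
# neighbour plug head top + orange cap shift as second estimate
for n in ("a5","b4"):
    a=cv2.cvtColor(load("scene4.npz")["color"],cv2.COLOR_RGB2GRAY).astype(np.float32);b=cv2.cvtColor(load(n+".npz")["color"],cv2.COLOR_RGB2GRAY).astype(np.float32)
    im=load(n+".npz")
    for (x0,y0,x1,y1) in [(345,235,365,262),(355,195,385,245),(330,225,370,275)]:
        (dx,dy),k=cv2.phaseCorrelate(a[y0:y1,x0:x1],b[y0:y1,x0:x1],cv2.createHanningWindow((x1-x0,y1-y0),cv2.CV_32F))
        P=onz(im,(x0+x1)/2,(y0+y1)/2,.08);dv=(proj(im,P+[0,0,.005])-proj(im,P))[1]/5
        print(n,round(dx,2),round(dy/dv,2),round(k,2))
E
```

```text
t 17.05 pos [0.571  0.1791 0.1383] F [  2.51   0.47 -11.81] w 0.018
axes
 [[-0.001  0.999 -0.036]
 [ 0.    -0.036 -0.999]
 [-1.    -0.001 -0.   ]]
shift units (tool frame now) [-0.446  0.004  0.026] world diff [ 0.0002 -0.0016  0.0267]
table ref -0.0 0.07
platform mm (dx px, dz mm, conf): [(0.83, np.float64(3.43), 0.87), (0.16, np.float64(3.17), 0.87), (0.16, np.float64(2.06), 0.91), (0.19, np.float64(3.16), 0.91)] median 3.165
a5 -0.17 -5.21 0.86
a5 -0.25 -4.59 0.82
a5 -0.01 0.14 0.81
b4 -0.1 1.56 0.96
b4 0.08 3.94 1.07
b4 0.06 1.58 0.71
```

>>> carry_out(deltas=[0.025,0,0,0,0,0,-1,0.025,0,0,0,0,0,-1,0.017,0,0,0,0,0,-1,0,0,0,0,0,0,-1,0,0,0,0,0,0,-1])

```text
clock: 17.73
position: [0.5712, 0.1792, 0.1349]
ee_rot: [0.491, 0.509, 0.491, -0.509]
contact_force: [-1.0, 0.0, -1.7]
width: 0.0183
```

```bash
cd .;python3 look.py b5
```

```text
t 17.725 pos [0.5712 0.1792 0.1349] F [-1.03  0.01 -1.74] w 0.0183
axes
 [[ 0.     0.999 -0.036]
 [ 0.001 -0.036 -0.999]
 [-1.     0.    -0.001]]
shift units (tool frame now) [-0.502  0.002  0.028] world diff [ 0.     -0.0017  0.0301]
table ref 0.0 0.03
platform mm (dx px, dz mm, conf): [(0.57, np.float64(0.63), 0.9), (0.11, np.float64(0.46), 0.96), (0.04, np.float64(0.54), 0.86), (0.07, np.float64(0.33), 0.94)] median 0.5
```

View pics/b5.png

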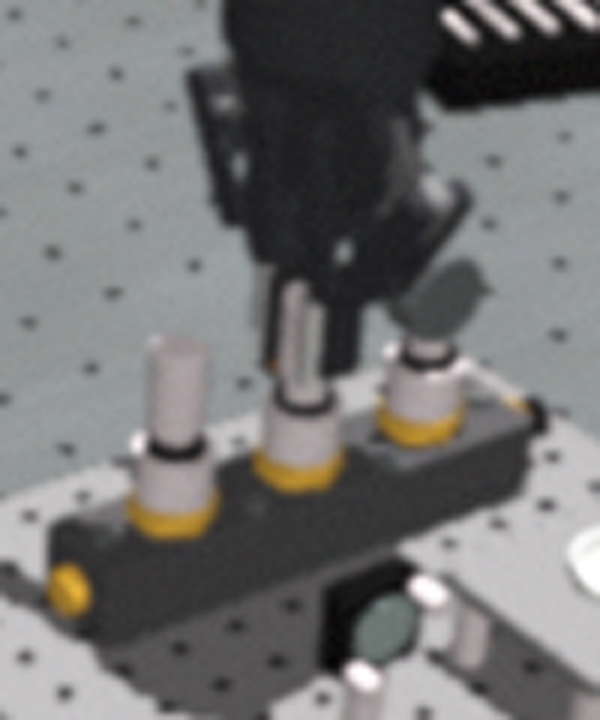

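>>> carry_out(deltas=[0.005,0,0,0,0,0,-0.6,0,0,0,0,0,0,-0.5,0,0,0,0,0,0,-0.3,0,0,0,0,0,0,-0.1,0,0,0,0,0,0,0.2,0,0,0,0,0,0,0.2,0,0,0,0,0,0,0.2])

```text
clock: 18.65
position: [0.5716, 0.1792, 0.1342]
ee_rot: [0.491, 0.509, 0.491, -0.509]
contact_force: [-0.7, -0.8, 0.1]
width: 0.0513
```

```bash
cd .;python3 look.py c1
```

```text
t 18.65 pos [0.5716 0.1792 0.1342] F [-0.69 -0.79  0.13] w 0.0513
axes
 [[ 0.001  0.999 -0.036]
 [ 0.001 -0.036 -0.999]
 [-1.     0.001 -0.001]]
shift units (tool frame now) [-0.513 -0.005  0.028] world diff [-0.0004 -0.0017  0.0308]
table ref 0.06 -0.01
platform mm (dx px, dz mm, conf): [(0.47, np.float64(-0.24), 0.98), (0.02, np.float64(-0.09), 0.99), (-0.21, np.float64(-0.06), 0.97), (-0.11, np.float64(-0.15), 0.93)] median -0.12
```

View pics/c1.png

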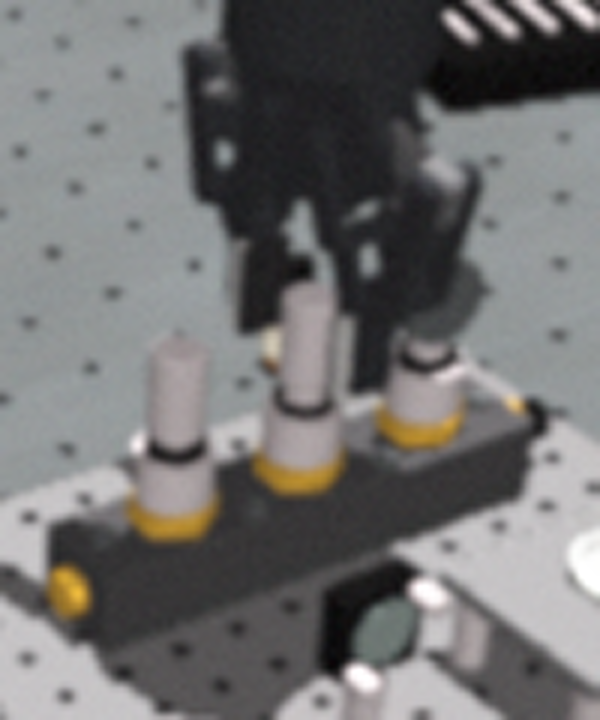

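>>> carry_out(deltas=[-0.2,0,0,0,0,0,0.2,-0.4,0,0,0,0,0,0.2,-0.6,0,0,0,0,0,0.2,-0.6,0,0,0,0,0,0.2,-0.6,0,0,0,0,0,0.2,0,0,0,0,0,0,0.2,0,0,0,0,0,0,0.2])

```text
clock: 19.58
position: [0.571, 0.179, 0.2781]
ee_rot: [0.491, 0.509, 0.491, -0.509]
contact_force: [0.2, 0.1, -0.1]
width: 0.0513
```

```bash
cd .;python3 look.py c2; python3 -c "
from h import *
cv2.imwrite('pics/c2full.png',load('c2.npz')['color'][:,:,::-1])"
```

```text
t 19.575 pos [0.571  0.179  0.2781] F [ 0.2   0.14 -0.15] w 0.0513
axes
 [[ 0.     0.999 -0.036]
 [ 0.001 -0.036 -0.999]
 [-1.     0.    -0.001]]
shift units (tool frame now) [1.885 0.003 0.026] world diff [ 0.0002 -0.0015 -0.1131]
table ref -0.0 -0.05
platform mm (dx px, dz mm, conf): [(0.51, np.float64(0.07), 1.01), (0.01, np.float64(-0.28), 0.98), (0.05, np.float64(0.33), 0.88), (-0.0, np.float64(-0.73), 0.96)] median -0.10500000000000001
```

View pics/c2.png

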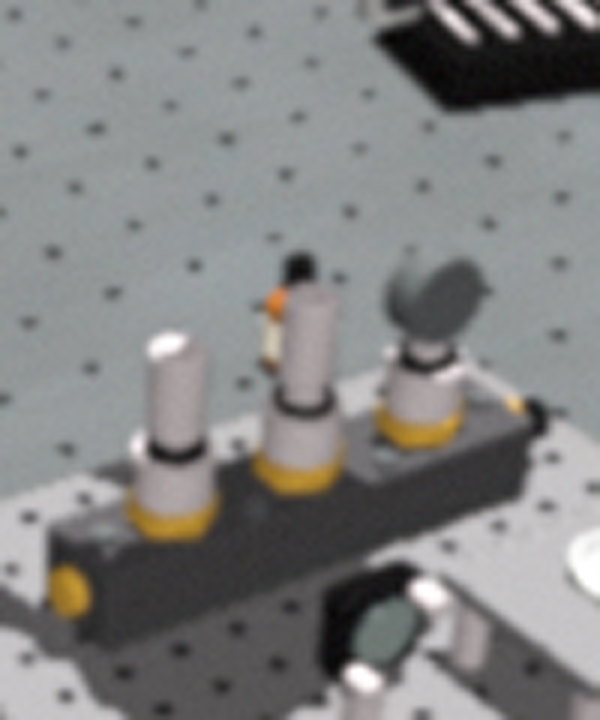

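View pics/c2full.png

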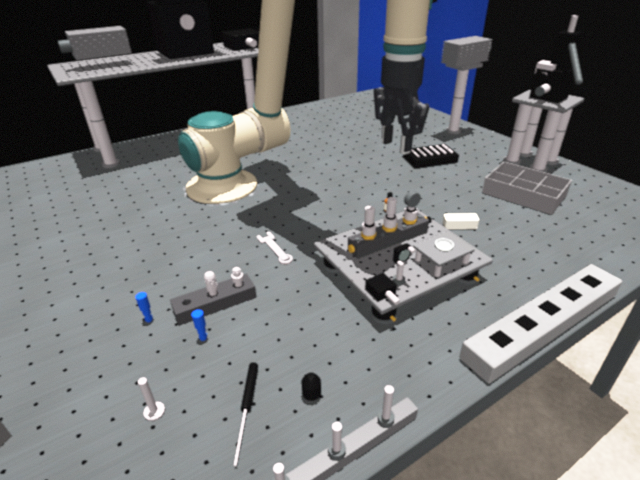

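```bash
cd .;python3 -c "
from rig import job
print(job.sign_off())"
```

```text
the job is handed in; nothing more can be done
None
```

The blanking plug is home and locked in the open fitting, and the platform is floating freely. I handed the job in at about 19.6 s of the 70 s allowed.

- **Insertion:** I pushed until the plug was hard on its stop. The last press was at 15.0 N, with the platform about 4.5–5 mm down, clear of its 6 mm stop.
- **Tug:** On the way up it rose about 3.7 mm in the fitting, then took hold. At a pull of 11.8 N the platform lifted about 3.2 mm by the camera, or 3.9 mm by the force. I then eased it back before letting go.
- **Last checks:** After I backed off, the wrist force was about 0 and the platform was back at its rest height (−0.1 mm). The plug stood straight in the fitting, and the other parts and tools looked unmoved in the final scene view.

**Disagreements:**
- The camera's platform heights ran up to about 1 mm smaller than the force suggested. Single image patches scattered by more than that.
- The gripper read 18 mm on the 21 mm head, but the hold was firm throughout.
- I never saw the 3–8 N tooth resistance when I paused to read the force; it never passed about 2 N before the seal. I judged that the plug was home from the seal's force slope and the jump in stiffness at the stop, and the tug then confirmed the lock.

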